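Set out stripped shaft parts for reassembly, last off first

ROBOT

A 6-joint arm with a two-finger parallel gripper is mounted at the origin on the work surface. World frame = base frame: x ahead of the robot, y to its left, z up, the work surface at z = 0. Lengths are in mm, angles in rad, forces in N, time in s.
With the tool pointing down it reaches from about 275 to 1000 mm from the base axis. Payload 8.4 kg.
Tool frame: the origin (TCP) lies at the very end of the fingers, on their centre line; the grasp point (between the pads) lies 19 mm behind it; z points along the fingers, y is the line along which they close (so a half turn about z gives the same grasp; the last joint's range is limited). The gripper opens to 85 mm and grips with 20 to 120 N. Pads are 22 mm wide; open, the fingers measure 114 mm over their backs; the gripper's body (76 mm by 85 mm) begins 54 mm behind the grasp point. The pads swing forward as they close: fully open they stand 13 mm farther back than shut.
Start: joints at [1.207, 0.353, 1.633, -0, 1.155, -0.002], TCP at [221.223, 584.541, 209.081] pointing down, gripper open.
Joint ranges: [-2.63, 2.63], [-0.92, 2.1], [0.06, 2.66], [-1.3, 4.44], [0, 2.69], [-3.02, 3.02]. Speed limits (rad/s): [2.22, 2.22, 2.79, 3.14, 3.14, 3.14].

INTERFACE

Orientations are given as [roll, pitch, yaw] about the fixed x, y, z axes, in that order (R = Rz(yaw) Ry(pitch) Rx(roll)).
In Python, from rig import sensors, grab_frame, camera_params, order gives the robot as it stands. The module is installed in compiled form; this text tells all that it offers.
- The arm moves only by the tool move_arm, never from a script. Its argument "motion" is a list of rows, each a list of 7 numbers: the turn, a rotation vector about the tool's x, y, z in shares of 2 rad (1.0 is 2 rad), then the shift along the tool's x, y, z in fractions of the full range, 1 being 1000 mm, then the finger opening in m, from 0 to 0.0854. A call has 1 to 8 rows; each row is the pose to reach, as a shift and turn from the pose commanded when the call began, along the tool's axes at that moment; what a row does not reach only later rows make up. A row lasts 1/8 s, in which the tool goes at most 62.5 mm and 10.7 degrees, less where a joint would pass 70% of its speed; a pose out of reach is approached as far as the arm can. No shift or turn number may pass 1 either way. A call with a gripper value outside its range is refused whole. The fingers move at their own pace and stop on an object; "grip_force" is the grip in N (left out, the last holds). Time passes only in rows, so rows that repeat a pose let the fingers close. It gives the time, the measured TCP pose, the force, the opening and the grip force at its end, in the units of the state.
- sensors.sense(): the state, without advancing time (a new reading comes with each control period).
- grab_frame(name): name is "side" or "top" or "wrist"; returns (picture, depth): 420x560x3 uint8, red, green, blue; 420x560 float32, mm along the optical axis (not along the pixel's ray), 0 where there is no reading.
- camera_params(name): a dict with "camera_matrix" (3x3 intrinsics, pixels), "k1" (the pictures are not rectified: a ray, as slopes to the right and down, at radius r is drawn at 1 + k1 r^2 times it, then the intrinsics apply), "world_from_camera" (4x4, takes a point from camera to world coordinates). Camera axes: x right, y down, z forward; pixel columns grow to the right and rows downward; lengths in mm; the calibration is good to about 2 mm. A picture is of the moment at which its call begins: read the wrist's pose just before it. camera_params takes no time and is no camera call; for the wrist camera it gives the pose at the moment of the call.
- order.sign_off(): hands the job in; it is judged then, once.
The state is a dict: "clock": time; "qpos": joint angles; "qvel": joint speeds; "joint_efforts": joint torques, N m; "eef_pos": TCP position; "tcp_rot": TCP orientation; "contact_force": force on the tool from outside, world axes, zero at the start; "wrist_torque": the same for the moment, N m; "opening": opening from 0.0 (shut) to 1.0 (fully open); "grasp_force": force on a finger pad.
Only numpy, scipy, OpenCV 4.12 (cv2) and the standard library are available. Lean on these libraries where they do the work, as an engineer would, in place of code of your own. Each camera call takes 0.05 s, during which the arm holds its last target. There are 200 camera calls.

TASK

The four parts stripped from the gearbox shaft stand in the dishes of the metal wash rack, from left to right (as the robot sees them) in the order they came off. Lay them out for reassembly, last off first: move them to the wooden assembly rack in the reverse order, so that the part now at the right end stands in the leftmost bay and so on to the part now at the left end in the rightmost bay. Stand each part upright, the same way up as now, in the middle of its own bay, setting it down gently without dropping it.

Things in the scene. Friction and masses are not known exactly. Their poses are not given: they have to be found in the camera images.
- pinion: spur-gear pinion, dark steel, standing gear down with its hub up: toothed wheel 55 mm across and 30 mm high, on it a plain round hub 36 mm in diameter from 30 to 55 mm height; total height 55 mm, 0.3 to 0.7 kg. Grip the hub, with the fingertips above the gear's upper face. Origin: centre of its underside, z up through its bore. Starts upright in a dish; yaw does not matter.
- bush: flanged bronze bush, golden brown, standing on its flange: flange 60 mm in diameter and 8 mm thick, on it a round body 42 mm in diameter up to the total height of 50 mm, 0.3 to 0.6 kg. Grip the body, with the fingertips above the flange. Origin: centre of its underside, z up through its bore. Starts upright in a dish; yaw does not matter.
- sleeve: spacer sleeve, black round tube with two thin bright rings, 40 mm in diameter, 60 mm high, the tallest and slimmest of the four, 0.2 to 0.5 kg. Origin: centre of its underside, z up through its bore. Starts upright in a dish; yaw does not matter.
- bearing: needle bearing, bright steel with a dark blue cage ring seen from above between its two races, a plain short cylinder 55 mm in diameter and 36 mm high, 0.2 to 0.45 kg. Origin: centre of its underside, z up through its bore. Starts upright in a dish; yaw does not matter.
- dish_pinion: the shallow round steel dish in which the pinion stands at the start, fixed on the wash rack; all four dishes are alike. 76 mm across, rim 9 mm high, floor 3 mm thick. Origin: centre of its underside, 10 mm above the bench; the pinion stands on its floor within 3 mm of the centre, 13 mm above the bench.
- dish_bush: the shallow round steel dish in which the bush stands at the start, fixed on the wash rack; all four dishes are alike. 76 mm across, rim 9 mm high, floor 3 mm thick. Origin: centre of its underside, 10 mm above the bench; the bush stands on its floor within 3 mm of the centre, 13 mm above the bench.
- dish_sleeve: the shallow round steel dish in which the sleeve stands at the start, fixed on the wash rack; all four dishes are alike. 76 mm across, rim 9 mm high, floor 3 mm thick. Origin: centre of its underside, 10 mm above the bench; the sleeve stands on its floor within 3 mm of the centre, 13 mm above the bench.
- dish_bearing: the shallow round steel dish in which the bearing stands at the start, fixed on the wash rack; all four dishes are alike. 76 mm across, rim 9 mm high, floor 3 mm thick. Origin: centre of its underside, 10 mm above the bench; the bearing stands on its floor within 3 mm of the centre, 13 mm above the bench.
- wash_rack: dark grey galvanised sheet-metal rack, 340 x 94 mm, fixed, a wire handle up to 46 mm high at each end; carries the row of four dishes, at y = +120, +40, -40 and -120 mm in its own frame (x = 0). Origin: centre of its underside; y axis along the row, to the left as the robot sees it (yaw within 0.12 rad). Stands nearer the robot than the assembly rack or beyond it.
- assembly_rack: plywood rack with a green mat, 344 x 96 mm, fixed; a row of four empty bays, centres at y = +120, +40, -40 and -120 mm in its own frame (x = 0), floor 12 mm above the bench. Bays are 75 mm along the row, 84 mm deep, dividers and rails 9 mm high, end boards 34 mm above the bench. Origin: centre of its underside; y axis along the row, to the left as the robot sees it (yaw within 0.12 rad).
There are look-alikes about, which are no part of the job. What is shaped like the sleeve but pink or red is not meant. Of the things shaped like the bush, the bronze one is meant.

How it is judged (in metres and radians):
At the end, for the whole second after the job is handed in: Each part stands upright (within 0.1 rad, same way up) on the floor of the assembly bay that mirrors its dish (leftmost dish to rightmost bay and so on), within 14 mm of the bay's centre along the row and 15 mm across it, its underside within 5 mm of the floor's height, released and at rest (((y of dish_pinion in the frame of wash_rack between 0.1 and 0.14 m and y of pinion in the frame of assembly_rack between -0.134 and -0.106 m) or (y of dish_pinion in the frame of wash_rack between 0.02 and 0.06 m and y of pinion in the frame of assembly_rack between -0.054 and -0.026 m) or (y of dish_pinion in the frame of wash_rack between -0.06 and -0.02 m and y of pinion in the frame of assembly_rack between 0.026 and 0.054 m) or (y of dish_pinion in the frame of wash_rack between -0.14 and -0.1 m and y of pinion in the frame of assembly_rack between 0.106 and 0.134 m)) and x of pinion in the frame of assembly_rack between -0.015 and 0.015 m and z of pinion in the frame of assembly_rack between 0.007 and 0.017 m and angle between each of pinion, bush, sleeve, bearing's own z axis and vertical below 0.1 rad and linear speed of each of pinion, bush, sleeve, bearing below 0.02 m/s and contact force between the fingers and pinion below 0.05 N and ((y of dish_bush in the frame of wash_rack between 0.1 and 0.14 m and y of bush in the frame of assembly_rack between -0.134 and -0.106 m) or (y of dish_bush in the frame of wash_rack between 0.02 and 0.06 m and y of bush in the frame of assembly_rack between -0.054 and -0.026 m) or (y of dish_bush in the frame of wash_rack between -0.06 and -0.02 m and y of bush in the frame of assembly_rack between 0.026 and 0.054 m) or (y of dish_bush in the frame of wash_rack between -0.14 and -0.1 m and y of bush in the frame of assembly_rack between 0.106 and 0.134 m)) and x of bush in the frame of assembly_rack between -0.015 and 0.015 m and z of bush in the frame of assembly_rack between 0.007 and 0.017 m and contact force between the fingers and bush below 0.05 N and ((y of dish_sleeve in the frame of wash_rack between 0.1 and 0.14 m and y of sleeve in the frame of assembly_rack between -0.134 and -0.106 m) or (y of dish_sleeve in the frame of wash_rack between 0.02 and 0.06 m and y of sleeve in the frame of assembly_rack between -0.054 and -0.026 m) or (y of dish_sleeve in the frame of wash_rack between -0.06 and -0.02 m and y of sleeve in the frame of assembly_rack between 0.026 and 0.054 m) or (y of dish_sleeve in the frame of wash_rack between -0.14 and -0.1 m and y of sleeve in the frame of assembly_rack between 0.106 and 0.134 m)) and x of sleeve in the frame of assembly_rack between -0.015 and 0.015 m and z of sleeve in the frame of assembly_rack between 0.007 and 0.017 m and contact force between the fingers and sleeve below 0.05 N and ((y of dish_bearing in the frame of wash_rack between 0.1 and 0.14 m and y of bearing in the frame of assembly_rack between -0.134 and -0.106 m) or (y of dish_bearing in the frame of wash_rack between 0.02 and 0.06 m and y of bearing in the frame of assembly_rack between -0.054 and -0.026 m) or (y of dish_bearing in the frame of wash_rack between -0.06 and -0.02 m and y of bearing in the frame of assembly_rack between 0.026 and 0.054 m) or (y of dish_bearing in the frame of wash_rack between -0.14 and -0.1 m and y of bearing in the frame of assembly_rack between 0.106 and 0.134 m)) and x of bearing in the frame of assembly_rack between -0.015 and 0.015 m and z of bearing in the frame of assembly_rack between 0.007 and 0.017 m and contact force between the fingers and bearing below 0.05 N); the robot touches nothing.
It fails at once if the pinion is dropped or flung: it moves faster than 0.7 m/s (a fall of about 25 mm) while the fingers do not touch it (linear speed of pinion above 0.7 m/s and contact force between the fingers and pinion below 0.02 N).
It fails at once if the bush is dropped or flung: it moves faster than 0.7 m/s (a fall of about 25 mm) while the fingers do not touch it (linear speed of bush above 0.7 m/s and contact force between the fingers and bush below 0.02 N).
It fails at once if the sleeve is dropped or flung: it moves faster than 0.7 m/s (a fall of about 25 mm) while the fingers do not touch it (linear speed of sleeve above 0.7 m/s and contact force between the fingers and sleeve below 0.02 N).
It fails at once if the bearing is dropped or flung: it moves faster than 0.7 m/s (a fall of about 25 mm) while the fingers do not touch it (linear speed of bearing above 0.7 m/s and contact force between the fingers and bearing below 0.02 N).
It also fails if it takes over 102 s, if anything falls off the work surface, if the arm or the gripper's body presses on something with over 40 N, if the wrist force passes 120 N, or if a joint passes its speed limit or range.

## Working session

There is one attempt and no reset: what is moved stays moved. The work goes in short steps, Python scripts to look and compute and a tool call to move; the robot and the scene stay as the last step left them, time stands still between calls to the robot, and variables do not carry over. Pictures are saved under pics/ and viewed, at most 14 in all, crops included, and the job is handed in when it is done.

Besides the shell and the picture viewer there is one more tool, called after "Call:" as name(argument=value, ...), one argument or row to a line, values as JSON. move_arm: Moves the arm, as the interface text tells. Its arguments: {"type":"object","properties":{"motion":{"type":"array","items":{"type":"array","items":{"type":"number"}}},"grip_force":{"type":"number"}},"required":["motion"]}

```bash
mkdir -p pics; python3 - <<'E'
from rig import *
import cv2,numpy as np
print(sensors.sense())
for n in("top","side"):
    p,d=grab_frame(n); cv2.imwrite(f"pics/{n}0.png",p[:,:,::-1]); np.savez(f"{n}0.npz",p=p,d=d)
    c=camera_params(n); print(n,c["camera_matrix"],c["k1"],np.round(c["world_from_camera"],3),(d>0).mean())
E
```

```text
{'clock': 0.0, 'qpos': array([ 1.20655398e+00,  3.53639713e-01,  1.63415952e+00, -1.20199333e-05,
        1.15519414e+00, -2.39840434e-03]), 'qvel': array([ 0.00044301, -0.00038133,  0.00049686,  0.0016991 ,  0.00162021,
        0.00164317]), 'joint_efforts': array([ 1.00584715e-03, -6.05252552e+01, -3.42067158e+01,  5.36277855e-05,
        9.16234130e-03, -1.26840430e-05]), 'eef_pos': array([221.06722256, 584.04168516, 208.3561102 ]), 'tcp_rot': array([-3.14019191e+00,  7.63038614e-06,  2.77975357e+00]), 'contact_force': array([-0.48016908,  0.10527283,  0.16782995]), 'wrist_torque': array([-0.00671138,  0.01197667, -0.02920795]), 'grasp_force': 0.0, 'opening': 1.0007396185320885}
top [[482.56380442   0.         273.30038569]
 [  0.         482.56380442 214.24669608]
 [  0.           0.           1.        ]] -0.1388180087945965 [[ 7.00000e-03 -9.95000e-01  1.00000e-01  3.48771e+02]
 [-1.00000e+00 -9.00000e-03 -1.60000e-02 -5.82650e+01]
 [ 1.70000e-02 -1.00000e-01 -9.95000e-01  9.98928e+02]
 [ 0.00000e+00  0.00000e+00  0.00000e+00  1.00000e+00]] 0.9958503401360544
side [[490.10756666   0.         276.7671074 ]
 [  0.         490.10756666 215.15688565]
 [  0.           0.           1.        ]] 0.047001039361201584 [[ 9.87000e-01 -1.08000e-01  1.23000e-01  3.18225e+02]
 [-1.63000e-01 -6.28000e-01  7.61000e-01 -8.37886e+02]
 [-5.00000e-03 -7.70000e-01 -6.38000e-01  6.85823e+02]
 [ 0.00000e+00  0.00000e+00  0.00000e+00  1.00000e+00]] 0.9959821428571428
```

View pics/top0.png

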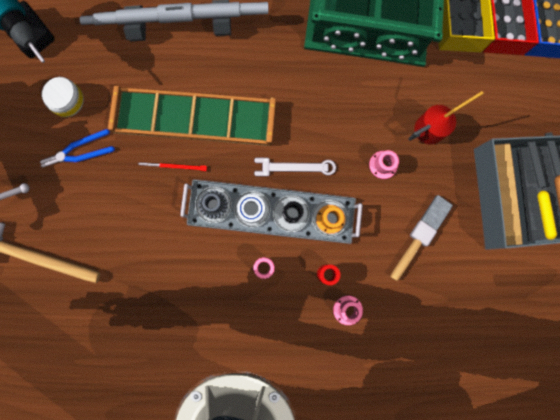

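View pics/side0.png

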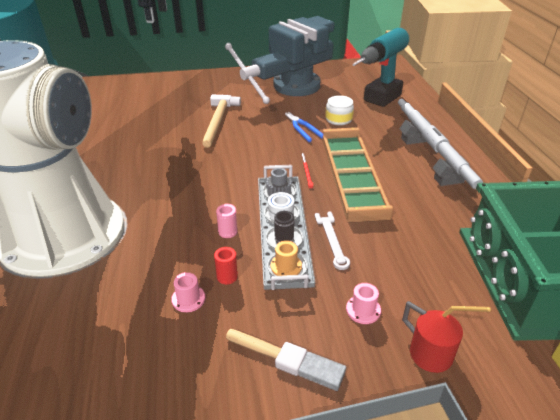

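The top view shows the wash rack with pinion (213,204), bearing (251,208), sleeve (293,212) and bush (331,217) from left to right. The assembly bays run from (136,111) to (252,120). The side view shows the same order, and the look-alikes are pink or red and off the rack.

```bash
cat > h.py <<'E'
import numpy as np,cv2
from rig import sensors,grab_frame,camera_params
def rays(n,uv,c=None):
    c=c or camera_params(n); K=c["camera_matrix"]
    uv=np.atleast_2d(np.asarray(uv,float)).reshape(-1,1,2)
    s=cv2.undistortPoints(uv,K,np.array([c["k1"],0,0,0.]))[:,0]
    T=c["world_from_camera"]; return T[:3,3],np.c_[s,np.ones(len(s))]@T[:3,:3].T
def onplane(n,uv,z,c=None):
    o,d=rays(n,uv,c); return o+d*((z-o[2])/d[:,2])[:,None]
def cloud(n,d,c=None):
    v,u=np.mgrid[:420,:560]; o,r=rays(n,np.c_[u.ravel(),v.ravel()],c)
    P=(o+r*d.ravel()[:,None]).reshape(420,560,3); P[d<=0]=np.nan; return P
def goto(x,y,z,yaw):
    "turn about tool z (rad), tool-frame shift (m) from the present pose, tool pointing down"
    from scipy.spatial.transform import Rotation as R
    s=sensors.sense(); A=R.from_euler("xyz",s["tcp_rot"]); B=R.from_euler("xyz",[np.pi,0,yaw])
    return np.round((A.inv()*B).as_rotvec(),3),np.round(A.inv().apply(np.array([x,y,z])-s["eef_pos"])/1000,4)
E
python3 - <<'E'
from h import *
Z=np.load("top0.npz");p,d=Z["p"],Z["d"];P=cloud("top",d)
print("bench z",np.nanmedian(P[230:250,120:170,2]))
hsv=cv2.cvtColor(p,cv2.COLOR_RGB2HSV)
m=((hsv[...,0]>50)&(hsv[...,0]<90)&(hsv[...,1]>100)).astype(np.uint8);m[:80]=0;m[150:]=0;m[:,:105]=0;m[:,285:]=0
n,l,st,ce=cv2.connectedComponentsWithStats(m)
for i in range(1,n):
    if st[i,4]>200:
        cs=cv2.findContours((l==i).astype(np.uint8),0,2)[0][0]; r=cv2.minAreaRect(cs)
        print("bay",ce[i].round(1),np.round(r[0],1),st[i,4],"world",onplane("top",[r[0],ce[i]],12).round(1)[:,:2].tolist(),"z",np.nanmedian(P[...,2][l==i]).round(1))
for nm,u,v,h in(("pinion",213,204,68),("bearing",251,208,49),("sleeve",293,212,73),("bush",331,217,63)):
    w=np.zeros((420,560),bool);w[v-25:v+25,u-22:u+22]=1
    k=(w&(P[...,2]>h-8)&(P[...,2]<h+8)).astype(np.uint8)
    c=max(cv2.findContours(k,0,2)[0],key=cv2.contourArea);(cu,cv_),r=cv2.minEnclosingCircle(c)
    q=onplane("top",[cu,cv_],h)[0]
    print(nm,round(cu,1),round(cv_,1),"r_mm",round(r*(999-h)/482,1),"world",q.round(1)[:2],"z",np.nanmedian(P[...,2][k>0]).round(1))
E
```

```text
bench z 0.5511935122734144
bay [135.8 110.7] [135.7 110.3] 1123 world [[668.0, 220.3], [667.2, 220.0]] z 12.4
bay [173.3 113.4] [173.2 113.4] 1120 world [[661.0, 139.2], [660.8, 139.1]] z 12.4
bay [211.  116.4] [210.9 116.2] 1169 world [[654.8, 58.8], [654.6, 58.6]] z 12.4
bay [249.3 119.6] [249.2 119.6] 1213 world [[648.0, -22.1], [648.0, -22.4]] z 12.4
pinion 211.1 202.2 r_mm 17.8 world [464.8  47.6] z 68.0
bearing 251.0 208.2 r_mm 27.2 world [455.9 -29.5] z 48.7
sleeve 293.1 211.1 r_mm 19.8 world [ 448.3 -111.7] z 72.9
bush 333.3 217.0 r_mm 20.9 world [ 438.4 -191. ] z 63.0
```

```bash
python3 -c "
from h import *
print(goto(438.5,-191,160,1.47))"
```

```text
(array([-1.00e-03,  1.00e-03,  1.31e+00]), array([-0.4777, -0.6479,  0.0493]))
```

Careful with the scale: turns go in shares of 2 rad. That gives: 1.31 rad / 2 = 0.655.

Call:
move_arm(
  motion=[
    [0,0,0.655,-0.478,-0.648,0.049,0.085],
    [0,0,0.655,-0.478,-0.648,0.049,0.085],
    [0,0,0.655,-0.478,-0.648,0.049,0.085],
    [0,0,0.655,-0.478,-0.648,0.049,0.085],
    [0,0,0.655,-0.478,-0.648,0.049,0.085],
    [0,0,0.655,-0.478,-0.648,0.049,0.085],
    [0,0,0.655,-0.478,-0.648,0.049,0.085],
    [0,0,0.655,-0.478,-0.648,0.049,0.085],
  ],
  grip_force=50,
)

```text
clock: 1.1
eef_pos: [356.3, 102.2, 178.8]
tcp_rot: [3.141, -0.0, 1.468]
contact_force: [1.6, -0.4, 0.5]
opening: 0.992
grasp_force: 0.0
```

```bash
python3 -c "
from h import *
print(goto(438.5,-191,160,1.47))"
```

```text
(array([ 0.001, -0.   , -0.002]), array([-0.2832,  0.112 ,  0.0188]))
```

Call:
move_arm(
  motion=[
    [0,0,0,-0.283,0.112,0.019,0.085],
    [0,0,0,-0.283,0.112,0.019,0.085],
    [0,0,0,-0.283,0.112,0.019,0.085],
    [0,0,0,-0.283,0.112,0.019,0.085],
    [0,0,0,-0.283,0.112,0.019,0.085],
    [0,0,0,-0.283,0.112,0.019,0.085],
    [0,0,0,-0.283,0.112,0.019,0.085],
    [0,0,0,-0.283,0.112,0.019,0.085],
  ],
)

```text
clock: 2.1
eef_pos: [438.6, -187.6, 159.7]
tcp_rot: [-3.141, -0.0, 1.471]
contact_force: [-1.3, 0.6, 0.7]
opening: 0.994
grasp_force: 0.0
```

```bash
python3 -c "
from h import *
print(goto(438.5,-191,25,1.47))
p,d=grab_frame('wrist'); c=camera_params('wrist'); cv2.imwrite('pics/w1.png',p[:,:,::-1]); P=cloud('wrist',d,c)
m=((P[...,2]>57)&(P[...,2]<69)&(abs(P[...,0]-438)<30)&(abs(P[...,1]+191)<30)).astype(np.uint8)
k=max(cv2.findContours(m,0,2)[0],key=cv2.contourArea);q,r=cv2.minEnclosingCircle(k);print(q,r,onplane('wrist',q,63,c),np.nanmedian(P[m>0],0),np.round(c['world_from_camera'],2))
"
```

```text
(array([-0.001, -0.   ,  0.001]), array([-0.0034,  0.0003,  0.1347]))
(278.9366149902344, 209.44366455078125) 25.067411422729492 [[ 440.69052025 -189.95917963   63.        ]] [ 440.63757844 -190.33667891   62.24510059] [[ 9.9000e-01 -1.0000e-01 -3.0000e-02  4.4649e+02]
 [-1.0000e-01 -9.5000e-01 -2.9000e-01 -1.1367e+02]
 [-0.0000e+00  2.9000e-01 -9.6000e-01  3.2402e+02]
 [ 0.0000e+00  0.0000e+00  0.0000e+00  1.0000e+00]]
```

View pics/w1.png

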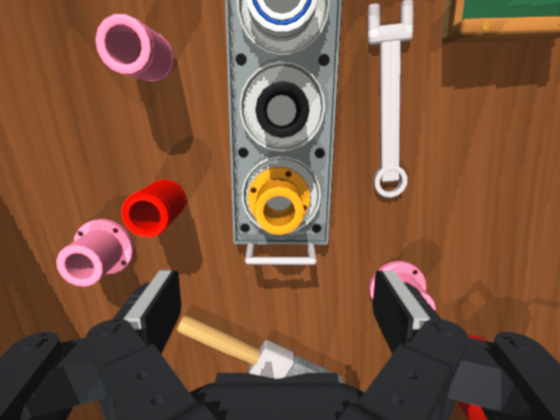

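The wrist view shows the bronze bush at (279,209), between the open fingers' columns. The wrist measurement agrees with the top camera to about 2 mm.

Call:
move_arm(
  motion=[
    [0,0,0,-0.003,0.0014,0.05,0.085],
    [0,0,0,-0.003,0.0014,0.1,0.085],
    [0,0,0,-0.003,0.0014,0.132,0.085],
    [0,0,0,-0.003,0.0014,0.132,0.085],
    [0,0,0,-0.003,0.0014,0.132,0.06],
    [0,0,0,-0.003,0.0014,0.132,0.03],
    [0,0,0,-0.003,0.0014,0.132,0.03],
    [0,0,0,-0.003,0.0014,0.132,0.03],
  ],
  grip_force=50,
)

```text
clock: 3.15
eef_pos: [441.1, -192.3, 29.5]
tcp_rot: [3.139, 0.001, 1.47]
contact_force: [-2.7, 1.6, 12.8]
opening: 0.469
grasp_force: 48.8
```

```bash
python3 -c "
from h import *
p,d=grab_frame('side'); cv2.imwrite('pics/s1.png',cv2.resize(p[130:310,180:400,::-1],None,fx=3,fy=3))
print(sensors.sense()['eef_pos'],goto(668,220,120,1.47))"
```

```text
[ 441.11313439 -192.22412767   29.43288162] (array([ 0.002,  0.001, -0.   ]), array([ 0.433 ,  0.1844, -0.0904]))
```

View pics/s1.png

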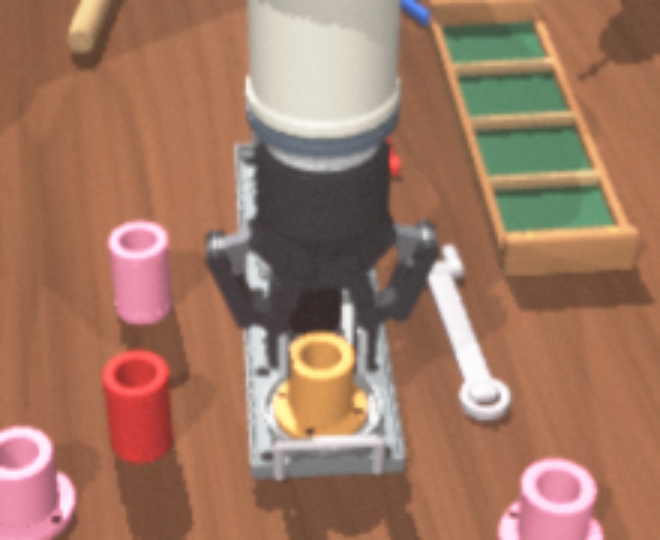

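The side view shows the bush between the pads, gripped at 49 N. Next I lift and carry it.

Call:
move_arm(
  motion=[
    [0,0,0,0,0,-0.01,0.03],
    [0,0,0,0,0,-0.04,0.03],
    [0,0,0,0,0,-0.07,0.03],
    [0,0,0,0.02,0.01,-0.09,0.03],
    [0,0,0,0.06,0.03,-0.09,0.03],
    [0,0,0,0.1,0.05,-0.09,0.03],
    [0,0,0,0.13,0.06,-0.09,0.03],
    [0,0,0,0.13,0.06,-0.09,0.03],
  ],
  grip_force=70,
)

```text
clock: 4.2
eef_pos: [513.5, -66.9, 118.2]
tcp_rot: [3.141, -0.0, 1.472]
contact_force: [-0.3, -0.1, -4.1]
opening: 0.461
grasp_force: 71.5
```

```bash
python3 -c "
from h import *
p,d=grab_frame('wrist'); cv2.imwrite('pics/w2.png',p[:,:,::-1])
print(sensors.sense()['eef_pos'],goto(668,220,120,1.47))"
```

```text
[512.78117796 -67.89769733 118.00952378] (array([-0.   ,  0.   ,  0.002]), array([ 0.3018,  0.126 , -0.0021]))
```

View pics/w2.png

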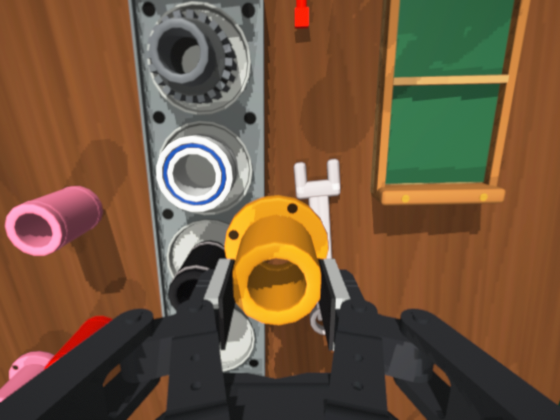

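The bush is held upright, with its top rim around (277,283). I measure its offset from the TCP.

```bash
cat >> h.py <<'E'
def held(u,v,r,z):
    "world offset from TCP of circle at pixel (u,v) on plane z"
    s=sensors.sense(); return onplane('wrist',[[u,v],[u-r,v],[u+r,v]],z)-s["eef_pos"]
E
python3 -c "
from h import *
print(held(277,283,44,151.5))"
```

```text
[[  0.6532817    2.17531628  33.49047622]
 [-18.66050931   4.11217055  33.49047622]
 [ 19.96423447   0.24735449  33.49047622]]
```

Call:
move_arm(
  motion=[
    [0,0,0,0.03,0.0125,-0.002,0.03],
    [0,0,0,0.08,0.033,-0.002,0.03],
    [0,0,0,0.13,0.054,-0.002,0.03],
    [0,0,0,0.18,0.075,-0.002,0.03],
    [0,0,0,0.23,0.096,-0.002,0.03],
    [0,0,0,0.28,0.116,-0.002,0.03],
    [0,0,0,0.2985,0.1245,-0.002,0.03],
    [0,0,0,0.2985,0.1245,-0.002,0.03],
  ],
)

```text
clock: 5.25
eef_pos: [666.9, 215.7, 119.3]
tcp_rot: [-3.141, 0.001, 1.47]
contact_force: [0.5, -0.1, -5.2]
opening: 0.453
grasp_force: 71.6
```

```bash
python3 -c "
from h import *
p,d=grab_frame('wrist'); cv2.imwrite('pics/w3.png',p[:,:,::-1])
print(sensors.sense()['eef_pos'],goto(666,217,32,1.47))"
```

```text
[666.2829842  214.6098324  119.25711144] (array([-0.001,  0.001, -0.   ]), array([ 0.0025, -0.0004,  0.0873]))
```

View pics/w3.png

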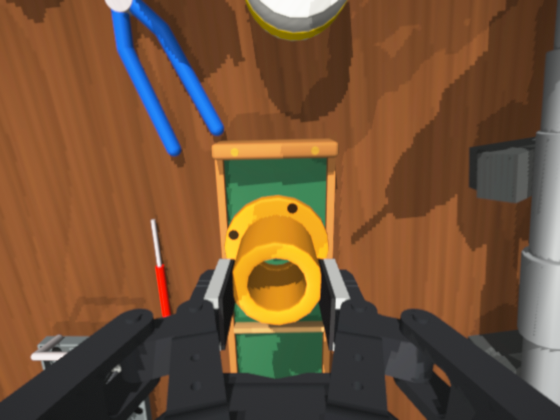

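The bush hangs over the leftmost bay. The mat's visible edges are about columns 226 to 328, row 159 at the end board and row 322 at the divider.

```bash
python3 -c "
from h import *
q=onplane('wrist',[[226,158],[328,158],[234,321],[324,321]],12);print(q.round(1),q.mean(0))
print(sensors.sense()['eef_pos'])"
```

```text
[[629.2 257.   12. ]
 [712.  248.6  12. ]
 [614.2 103.3  12. ]
 [699.4  94.7  12. ]] [663.72617679 175.88610069  12.        ]
[666.2829842  214.6098324  119.25711144]
```

Call:
move_arm(
  motion=[
    [0,0,0,0.0025,0,0.03,0.03],
    [0,0,0,0.0025,0,0.06,0.03],
    [0,0,0,0.0025,0,0.08,0.03],
    [0,0,0,0.0025,0,0.086,0.03],
    [0,0,0,0.0025,0,0.087,0.03],
    [0,0,0,0.0025,0,0.089,0.03],
    [0,0,0,0.0025,0,0.09,0.03],
    [0,0,0,0.0025,0,0.09,0.03],
  ],
)

```text
clock: 6.3
eef_pos: [667.3, 218.4, 30.1]
tcp_rot: [3.141, -0.0, 1.47]
contact_force: [0.8, -0.2, -3.9]
opening: 0.453
grasp_force: 71.8
```

Call:
move_arm(
  motion=[
    [0,0,0,0,0,0.0005,0.03],
    [0,0,0,0,0,0.001,0.03],
    [0,0,0,0,0,0.0015,0.03],
    [0,0,0,0,0,0.0015,0.03],
  ],
)

```text
clock: 6.8
eef_pos: [667.2, 218.4, 28.8]
tcp_rot: [3.141, -0.0, 1.47]
contact_force: [-3.0, -0.4, 3.7]
opening: 0.451
grasp_force: 72.5
```

Call:
move_arm(
  motion=[
    [0,0,0,0,0,0,0.046],
    [0,0,0,0,0,0,0.058],
    [0,0,0,0,0,0,0.058],
    [0,0,0,0,0,-0.01,0.06],
    [0,0,0,0,0,-0.04,0.06],
    [0,0,0,0,0,-0.08,0.08],
    [0,0,0,0,0,-0.11,0.085],
    [0,0,0,0,0,-0.11,0.085],
  ],
)

```text
clock: 7.8
eef_pos: [669.2, 218.9, 142.1]
tcp_rot: [3.136, -0.002, 1.47]
contact_force: [0.1, -0.5, -0.3]
opening: 0.99
grasp_force: 0.0
```

```bash
python3 -c "
from h import *
p,d=grab_frame('wrist'); cv2.imwrite('pics/w4.png',p[:,:,::-1])
print(sensors.sense()['eef_pos'],goto(449,-111,140,1.47))"
```

```text
[668.03175959 218.53346303 140.0499445 ] (array([ 0.003, -0.001, -0.   ]), array([-0.3499, -0.1847, -0.0009]))
```

View pics/w4.png

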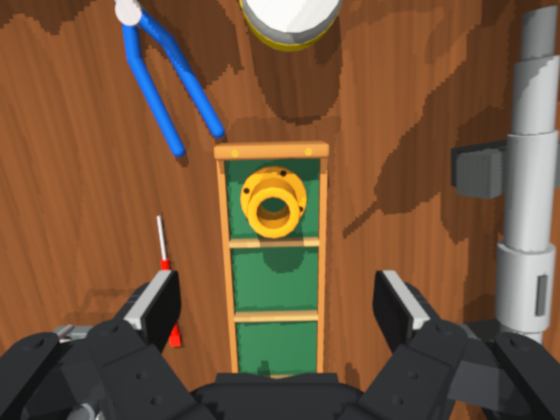

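The bush stands in the leftmost bay, flange at about (273,198), clear of the rails. Next is the sleeve.

Call:
move_arm(
  motion=[
    [0,0,0,-0.05,-0.026,0,0.085],
    [0,0,0,-0.105,-0.055,0,0.085],
    [0,0,0,-0.16,-0.084,0,0.085],
    [0,0,0,-0.215,-0.113,0,0.085],
    [0,0,0,-0.27,-0.142,0,0.085],
    [0,0,0,-0.325,-0.171,0,0.085],
    [0,0,0,-0.35,-0.1845,0,0.085],
    [0,0,0,-0.35,-0.1845,0,0.085],
  ],
)

```text
clock: 8.85
eef_pos: [446.6, -112.4, 137.5]
tcp_rot: [-3.14, -0.0, 1.467]
contact_force: [-0.1, 0.4, -0.0]
opening: 0.999
grasp_force: 0.0
```

```bash
cat >> h.py <<'E'
def topcircle(x,y,h):
    p,d=grab_frame('wrist'); c=camera_params('wrist'); P=cloud('wrist',d,c)
    m=((abs(P[...,2]-h)<6)&(abs(P[...,0]-x)<33)&(abs(P[...,1]-y)<33)).astype(np.uint8)
    k=max(cv2.findContours(m,0,2)[0],key=cv2.contourArea);q,r=cv2.minEnclosingCircle(k)
    print(np.round(q),round(r),"top centre",onplane('wrist',q,h,c).round(1)); return p
E
python3 -c "
from h import *
print(sensors.sense()['eef_pos'],goto(449,-111,28,1.47)); topcircle(449,-111,73)"
```

```text
[ 446.58175607 -112.40511387  137.54711026] (array([-0.002, -0.   , -0.003]), array([0.0016, 0.0024, 0.1095]))
[281. 216.] 27 top centre [[ 451.6 -109.5   73. ]]
```

Call:
move_arm(
  motion=[
    [0,0,0,0.003,0.004,0.04,0.085],
    [0,0,0,0.003,0.004,0.08,0.085],
    [0,0,0,0.003,0.004,0.1075,0.085],
    [0,0,0,0.003,0.004,0.1075,0.085],
    [0,0,0,0.003,0.004,0.1075,0.06],
    [0,0,0,0.003,0.004,0.1075,0.03],
    [0,0,0,0.003,0.004,0.1075,0.03],
    [0,0,0,0.003,0.004,0.1075,0.03],
  ],
  grip_force=60,
)

```text
clock: 9.9
eef_pos: [453.3, -108.9, 31.9]
tcp_rot: [3.14, 0.0, 1.47]
contact_force: [-2.1, 1.9, 7.8]
opening: 0.446
grasp_force: 59.1
```

```bash
python3 -c "
from h import *
print(sensors.sense()['eef_pos'],goto(660,137,140,1.47))"
```

```text
[ 453.31222694 -108.88931541   31.94979825] (array([ 0.002,  0.   , -0.   ]), array([ 0.2655,  0.181 , -0.1078]))
```

Call:
move_arm(
  motion=[
    [0,0,0,0,0,-0.01,0.03],
    [0,0,0,0,0,-0.04,0.03],
    [0,0,0,0,0,-0.08,0.03],
    [0,0,0,0.02,0.0136,-0.09,0.03],
    [0,0,0,0.06,0.041,-0.09,0.03],
    [0,0,0,0.1,0.068,-0.09,0.03],
    [0,0,0,0.14,0.095,-0.09,0.03],
    [0,0,0,0.18,0.123,-0.09,0.03],
  ],
)

```text
clock: 10.9
eef_pos: [593.7, 59.2, 121.4]
tcp_rot: [3.141, 0.0, 1.47]
contact_force: [0.6, -1.2, -3.3]
opening: 0.444
grasp_force: 61.2
```

```bash
python3 -c "
from h import *
print(sensors.sense()['eef_pos'],goto(660,137,120,1.47))"
```

```text
[593.74969224  59.15161458 121.40841264] (array([ 0.,  0., -0.]), array([0.0841, 0.0581, 0.0014]))
```

Call:
move_arm(
  motion=[
    [0,0,0,0.04,0.0275,0,0.03],
    [0,0,0,0.075,0.052,0,0.03],
    [0,0,0,0.084,0.058,0.001,0.03],
    [0,0,0,0.084,0.058,0.001,0.03],
    [0,0,0,0.084,0.058,0.001,0.03],
  ],
)

```text
clock: 11.52
eef_pos: [658.2, 134.6, 119.7]
tcp_rot: [-3.14, 0.001, 1.469]
contact_force: [-0.0, -0.3, -4.3]
opening: 0.444
grasp_force: 61.3
```

```bash
python3 -c "
from h import *
p,d=grab_frame('wrist'); cv2.imwrite('pics/w5.png',p[:,:,::-1])
print(sensors.sense()['eef_pos'],goto(660,137,34,1.47))
s=sensors.sense()['eef_pos']; P=cloud('wrist',d); m=((abs(P[...,2]-s[2]-41)<4)&(np.hypot(P[...,0]-s[0],P[...,1]-s[1])<30)).astype(np.uint8)
k=max(cv2.findContours(m,0,2)[0],key=cv2.contourArea);q,r=cv2.minEnclosingCircle(k);print(q,r,held(*q,r,s[2]+41))"
```

```text
[658.34052481 134.50974171 119.78268763] (array([-0.001,  0.   , -0.001]), array([0.0027, 0.0015, 0.0858]))
(275.5, 285.0) 71.50709533691406 [[  0.39674817   5.46752265  41.        ]
 [-29.23943622   8.51900664  41.        ]
 [ 30.01884577   2.43960706  41.        ]]
```

View pics/w5.png

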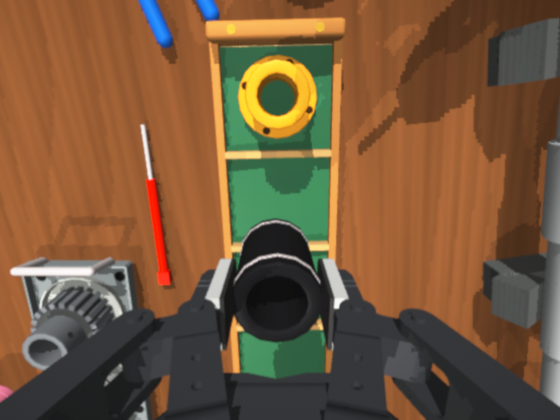

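The sleeve is held upright with its top at about (278,298). The bush is in bay 1, and the bay-2 dividers are at rows 155 and 247.

```bash
python3 -c "
from h import *
s=sensors.sense()['eef_pos']
print(held(278,298,42,s[2]+41).round(1)); print(onplane('wrist',[[278,155],[282,247]],21).round(1)); print(onplane('wrist',[[226,165],[331,165],[230,235],[328,235]],12).round(1))"
```

```text
[[  0.8  -0.7  41. ]
 [-16.8   1.1  41. ]
 [ 18.4  -2.5  41. ]]
[[663.9 176.1  21. ]
 [659.4  97.9  21. ]]
[[620.5 171.3  12. ]
 [706.4 162.4  12. ]
 [614.9 110.1  12. ]
 [700.4 101.3  12. ]]
```

Call:
move_arm(
  motion=[
    [0,0,0,0.004,0.001,0.03,0.03],
    [0,0,0,0.004,0.001,0.06,0.03],
    [0,0,0,0.004,0.001,0.08,0.03],
    [0,0,0,0.004,0.001,0.086,0.03],
    [0,0,0,0.004,0.001,0.087,0.03],
    [0,0,0,0.004,0.001,0.088,0.03],
    [0,0,0,0.004,0.001,0.0885,0.03],
    [0,0,0,0.004,0.001,0.0885,0.03],
  ],
)

```text
clock: 12.58
eef_pos: [660.9, 139.6, 31.7]
tcp_rot: [3.141, -0.0, 1.47]
contact_force: [-1.0, -0.8, -4.2]
opening: 0.443
grasp_force: 61.4
```

Call:
move_arm(
  motion=[
    [0,0,0,0,0,0.0005,0.03],
    [0,0,0,0,0,0.001,0.03],
    [0,0,0,0,0,0.0015,0.03],
    [0,0,0,0,0,0.0015,0.03],
  ],
)

```text
clock: 13.08
eef_pos: [660.9, 139.7, 31.1]
tcp_rot: [3.141, -0.0, 1.47]
contact_force: [-4.1, 0.3, 9.6]
opening: 0.448
grasp_force: 62.5
```

Call:
move_arm(
  motion=[
    [0,0,0,0,0,-0.0005,0.046],
    [0,0,0,0,0,-0.0005,0.056],
    [0,0,0,0,0,-0.0005,0.056],
    [0,0,0,0,0,-0.01,0.06],
    [0,0,0,0,0,-0.04,0.06],
    [0,0,0,0,0,-0.08,0.08],
    [0,0,0,0,0,-0.11,0.085],
    [0,0,0,0,0,-0.11,0.085],
  ],
)

```text
clock: 14.08
eef_pos: [662.7, 140.0, 143.3]
tcp_rot: [3.136, -0.002, 1.47]
contact_force: [-0.6, 0.1, -0.8]
opening: 0.998
grasp_force: 0.0
```

```bash
python3 -c "
from h import *
print(sensors.sense()['eef_pos'],goto(458,-28,140,1.47))
topcircle(660,139,72)"
```

```text
[662.68815366 139.95462947 143.3288346 ] (array([ 0.005, -0.002, -0.   ]), array([-0.1877, -0.1867,  0.002 ]))
[272. 220.] 26 top centre [[658.4 137.6  72. ]]
```

Sleeve placed, and its top is still at 72 mm. Next is the bearing.

Call:
move_arm(
  motion=[
    [0,0,0,-0.035,-0.035,0,0.085],
    [0,0,0,-0.075,-0.075,0,0.085],
    [0,0,0,-0.115,-0.115,0,0.085],
    [0,0,0,-0.155,-0.154,0,0.085],
    [0,0,0,-0.188,-0.187,0,0.085],
    [0,0,0,-0.188,-0.187,0,0.085],
    [0,0,0,-0.188,-0.187,0,0.085],
  ],
)

```text
clock: 15.0
eef_pos: [456.0, -28.6, 139.5]
tcp_rot: [3.141, -0.0, 1.469]
contact_force: [0.2, -0.1, -0.0]
opening: 0.997
grasp_force: 0.0
```

```bash
python3 -c "
from h import *
topcircle(457,-28,49)
print(sensors.sense()['eef_pos'],goto(458,-28,22,1.47))"
```

```text
[279. 208.] 34 top centre [[458.8 -27.8  49. ]]
[456.46893062 -28.3620394  139.56925508] (array([ 0., -0., -0.]), array([0.0005, 0.0014, 0.1176]))
```

Call:
move_arm(
  motion=[
    [0,0,0,0.001,0.002,0.04,0.085],
    [0,0,0,0.001,0.002,0.08,0.085],
    [0,0,0,0.001,0.002,0.11,0.085],
    [0,0,0,0.001,0.002,0.1175,0.085],
    [0,0,0,0.001,0.002,0.1175,0.075],
    [0,0,0,0.001,0.002,0.1175,0.05],
    [0,0,0,0.001,0.002,0.1175,0.04],
    [0,0,0,0.001,0.002,0.1175,0.04],
  ],
  grip_force=60,
)

```text
clock: 16.05
eef_pos: [459.7, -27.9, 25.2]
tcp_rot: [3.138, -0.0, 1.47]
contact_force: [-5.9, 1.1, 32.1]
opening: 0.47
grasp_force: 15.8
```

```bash
python3 -c "
from h import *
print(sensors.sense()['eef_pos'],goto(654,59,110,1.47))
p,d=grab_frame('side'); cv2.imwrite('pics/s2.png',cv2.resize(p[130:310,180:400,::-1],None,fx=3,fy=3))"
```

```text
[459.68824769 -27.94503701  25.17334979] (array([ 0.004, -0.   , -0.   ]), array([ 0.1061,  0.1849, -0.0841]))
```

View pics/s2.png

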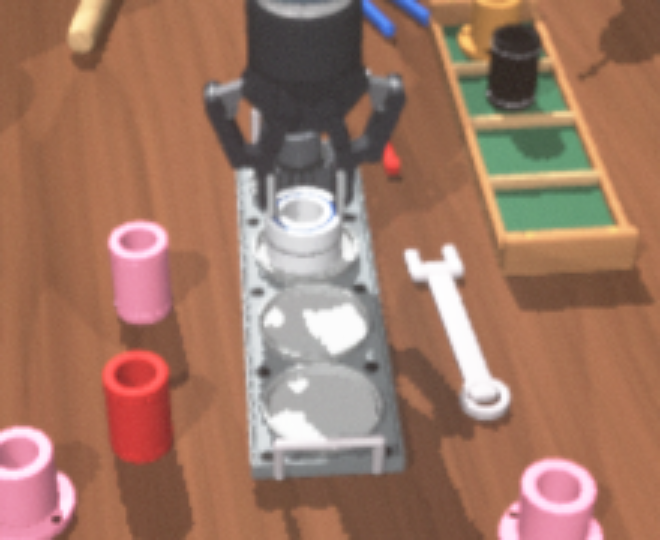

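The side view shows the fingertips at about (270,205) and (345,205), close to the bearing's top at (305,210). The opening is 40 mm where 55 mm was expected, and the force is 32 N upward. I check with the wrist view before moving anything.

```bash
python3 -c "
from h import *
p,d=grab_frame('wrist'); cv2.imwrite('pics/w6.png',p[:,:,::-1]); P=cloud('wrist',d)
m=(P[...,0]>425)&(P[...,0]<490)&(P[...,1]>-60)&(P[...,1]<0)&(P[...,2]<80)
for lo in range(10,80,5):
  k=m&(P[...,2]>lo)&(P[...,2]<=lo+5)
  if k.any(): print(lo,k.sum(),P[k].min(0).round(),P[k].max(0).round())
print(sensors.sense())"
```

```text
10 2713 [425. -46.  10.] [490.  -0.  15.]
15 745 [425. -45.  15.] [490.  -0.  20.]
20 445 [437. -46.  20.] [483.  -2.  25.]
25 474 [437. -46.  25.] [483.  -2.  30.]
30 608 [432. -46.  30.] [485.  -2.  35.]
35 619 [433. -46.  35.] [485.  -2.  40.]
40 678 [435. -47.  40.] [484.  -2.  45.]
45 5502 [435. -56.  45.] [484.  -2.  50.]
50 211 [429. -40.  50.] [490.  -5.  55.]
55 363 [427. -41.  55.] [490. -14.  60.]
60 427 [427. -40.  60.] [490. -13.  65.]
65 471 [427. -40.  65.] [490. -14.  70.]
70 505 [427. -41.  70.] [490. -14.  75.]
75 559 [427. -41.  75.] [490. -14.  80.]
{'clock': 16.15, 'qpos': array([-6.40507761e-02,  3.80311232e-01,  2.12137326e+00,  1.62536479e-04,
        6.36049649e-01,  3.69638189e-02]), 'qvel': array([ 1.38977929e-03,  3.40375606e-06,  6.18817328e-04,  5.28063342e-04,
       -2.22235902e-03,  5.28718820e-04]), 'joint_efforts': array([-2.75198333e-01, -3.53674757e+01, -1.67536265e+01, -1.27515038e-01,
       -2.28474922e+00,  4.89164813e-04]), 'eef_pos': array([459.67749824, -27.9446439 ,  25.17682367]), 'tcp_rot': array([ 3.13774037e+00, -2.39580031e-04,  1.46965163e+00]), 'contact_force': array([-6.17224194,  1.451584  , 31.9992252 ]), 'wrist_torque': array([ 0.22153001,  1.31005187, -0.02525934]), 'grasp_force': 15.618353690879303, 'opening': 0.4688207564937559}
```

View pics/w6.png

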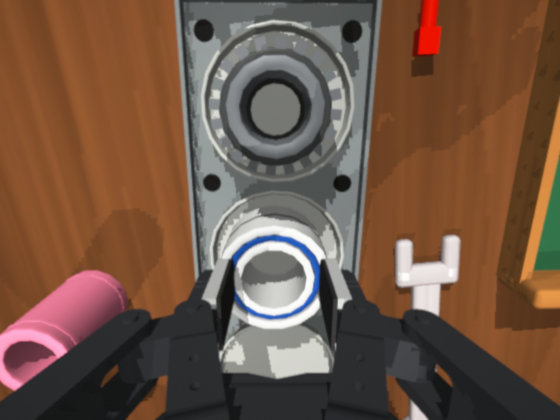

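The wrist view shows the bearing upright at (277,278) with the fingertips resting on its top face, so the real tips sit well above the reported TCP. I lift off and measure tip height against opening.

Call:
move_arm(
  motion=[
    [0,0,0,0,0,-0.003,0.04],
    [0,0,0,0,0,-0.01,0.04],
    [0,0,0,0,0,-0.05,0.04],
    [0,0,0,0,0,-0.08,0.04],
    [0,0,0,0,0,-0.08,0.04],
    [0,0,0,0,0,-0.08,0.04],
  ],
)

```text
clock: 16.9
eef_pos: [457.5, -27.9, 102.0]
tcp_rot: [-3.142, -0.0, 1.47]
contact_force: [-0.6, 0.2, -0.2]
opening: 0.471
grasp_force: 0.0
```

```bash
cat >> h.py <<'E'
def tips():
    p,d=grab_frame('wrist'); P=cloud('wrist',d); s=sensors.sense(); e=s['eef_pos']; Q=P-e
    m=(abs(Q[...,0])<75)&(abs(Q[...,1])<30)&(Q[...,2]>-18); z=Q[m][:,2]
    print("opening",s['opening'],"eef",e.round(1),"finger pts z rel TCP: min/1%/5%",np.round([z.min(),*np.percentile(z,[1,5])],1),np.histogram(z,range(-20,60,4))[0]); return p
E
python3 -c "
from h import *
tips(); topcircle(458,-28,49)"
```

```text
opening 0.4714236074922961 eef [457.1 -27.8 101.6] finger pts z rel TCP: min/1%/5% [22.3 32.5 49.8] [  0   0   0   0   0   0   0   0   0   0  10 113 281 355 388 401 461 486
 450]
[278. 224.] 39 top centre [[458.4 -27.3  49. ]]
```

Call:
move_arm(
  motion=[
    [0,0,0,0,0,0,0.055],
    [0,0,0,0,0,0,0.055],
    [0,0,0,0,0,0,0.055],
  ],
)

```text
clock: 17.38
eef_pos: [457.6, -27.8, 102.0]
tcp_rot: [-3.141, 0.0, 1.47]
contact_force: [-0.4, -0.5, 0.1]
opening: 0.645
grasp_force: 0.0
```

```bash
python3 -c "
from h import *
tips()"
```

```text
opening 0.6440977712851739 eef [457.7 -27.9 102. ] finger pts z rel TCP: min/1%/5% [25.  33.6 49.1] [  0   0   0   0   0   0   0   0   0   0   0  79 221 359 427 458 495 533
 614]
```

Call:
move_arm(
  motion=[
    [0,0,0,0,0,0,0.085],
    [0,0,0,0,0,0,0.085],
    [0,0,0,0,0,0,0.085],
  ],
)

```text
clock: 17.8
eef_pos: [457.8, -27.9, 102.2]
tcp_rot: [3.142, 0.0, 1.47]
contact_force: [-0.3, -0.4, 0.2]
opening: 0.992
grasp_force: 0.0
```

```bash
python3 -c "
from h import *
tips()"
```

```text
opening 0.9974129885330745 eef [457.8 -27.9 102.2] finger pts z rel TCP: min/1%/5% [33.4 40.2 52. ] [  0   0   0   0   0   0   0   0   0   0   0   0   0  75 336 491 587 662
 728]
```

The tips sit 22 to 33 mm above the reported TCP, depending on opening. For the bearing I go to TCP z ≈ 3, which puts the tips at about 28.

Call:
move_arm(
  motion=[
    [0,0,0,0.0005,0.001,0.04,0.085],
    [0,0,0,0.0005,0.001,0.08,0.085],
    [0,0,0,0.0005,0.001,0.095,0.085],
    [0,0,0,0.0005,0.001,0.099,0.085],
    [0,0,0,0.0005,0.001,0.099,0.065],
    [0,0,0,0.0005,0.001,0.099,0.045],
    [0,0,0,0.0005,0.001,0.099,0.045],
    [0,0,0,0.0005,0.001,0.099,0.045],
  ],
  grip_force=60,
)

```text
clock: 18.85
eef_pos: [459.7, -27.5, 4.6]
tcp_rot: [3.14, -0.0, 1.47]
contact_force: [-2.5, 0.4, 7.8]
opening: 0.623
grasp_force: 61.3
```

```bash
python3 -c "
from h import *
print(sensors.sense()['eef_pos'],goto(654,59,95,1.47))"
```

```text
[459.70341285 -27.52746423   4.64484965] (array([ 0.002, -0.   , -0.   ]), array([ 0.1057,  0.1848, -0.09  ]))
```

Call:
move_arm(
  motion=[
    [0,0,0,0,0,-0.01,0.045],
    [0,0,0,0,0,-0.04,0.045],
    [0,0,0,0,0,-0.08,0.045],
    [0,0,0,0.01,0.018,-0.09,0.045],
    [0,0,0,0.03,0.0525,-0.09,0.045],
    [0,0,0,0.055,0.096,-0.09,0.045],
    [0,0,0,0.08,0.14,-0.09,0.045],
    [0,0,0,0.105,0.184,-0.09,0.045],
  ],
)

```text
clock: 19.85
eef_pos: [653.9, 59.2, 94.3]
tcp_rot: [3.141, -0.0, 1.47]
contact_force: [-0.2, 0.1, -2.2]
opening: 0.62
grasp_force: 64.0
```

Call:
move_arm(
  motion=[
    [0,0,0,0,0,0,0.045],
    [0,0,0,0,0,0,0.045],
    [0,0,0,0,0,0,0.045],
  ],
)

```text
clock: 20.23
eef_pos: [651.2, 58.0, 93.4]
tcp_rot: [-3.141, 0.0, 1.469]
contact_force: [0.0, -0.1, -2.6]
opening: 0.619
grasp_force: 64.1
```

```bash
python3 -c "
from h import *
p,d=grab_frame('wrist'); cv2.imwrite('pics/w7.png',p[:,:,::-1])
print(sensors.sense()['eef_pos'],goto(653,58.5,6,1.47))"
```

```text
[651.42515355  57.92092771  93.48120341] (array([-0.001,  0.   , -0.001]), array([0.0008, 0.0016, 0.0875]))
```

View pics/w7.png

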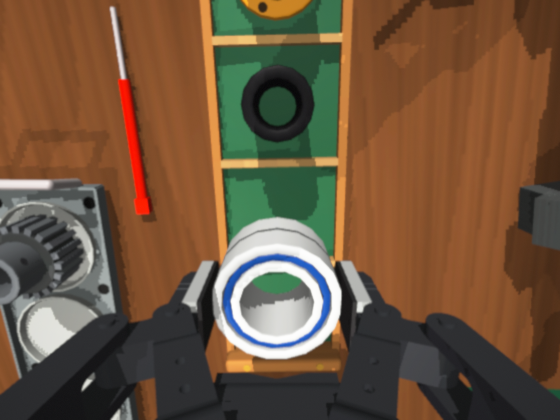

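The bearing is held upright at (278,295). The bay 2/3 divider is at row 164 and the bay-3 mat edges are at columns 225 and 338. The sleeve stands centred in bay 2.

```bash
python3 -c "
from h import *
s=sensors.sense()['eef_pos']
print(held(278,295,62,s[2]+44.4).round(1)); print(onplane('wrist',[[279,164],[281,257]],21).round(1)); print(onplane('wrist',[[223,190],[340,190]],12).round(1))"
```

```text
[[  1.1   2.7  44.4]
 [-24.1   5.3  44.4]
 [ 26.4   0.1  44.4]]
[[657.3  96.4  21. ]
 [651.6  24.1  21. ]]
[[612.9  79.7  12. ]
 [701.4  70.6  12. ]]
```

Call:
move_arm(
  motion=[
    [0,0,0,-0.001,0.0025,0.03,0.045],
    [0,0,0,-0.001,0.0025,0.06,0.045],
    [0,0,0,-0.001,0.0025,0.08,0.045],
    [0,0,0,-0.001,0.0025,0.086,0.045],
    [0,0,0,-0.001,0.0025,0.0875,0.045],
    [0,0,0,-0.001,0.0025,0.0885,0.045],
    [0,0,0,-0.001,0.0025,0.089,0.045],
    [0,0,0,-0.001,0.0025,0.089,0.045],
  ],
)

```text
clock: 21.28
eef_pos: [655.1, 57.2, 4.7]
tcp_rot: [3.141, -0.0, 1.47]
contact_force: [-0.2, -0.6, -2.6]
opening: 0.62
grasp_force: 64.2
```

Call:
move_arm(
  motion=[
    [0,0,0,0,0,0.0005,0.045],
    [0,0,0,0,0,0.001,0.045],
    [0,0,0,0,0,0.001,0.045],
  ],
)

```text
clock: 21.65
eef_pos: [655.0, 57.2, 3.7]
tcp_rot: [3.141, -0.0, 1.47]
contact_force: [-2.7, -0.6, 5.5]
opening: 0.618
grasp_force: 65.0
```

Call:
move_arm(
  motion=[
    [0,0,0,0,0,-0.0005,0.058],
    [0,0,0,0,0,-0.0005,0.068],
    [0,0,0,0,0,-0.0005,0.068],
    [0,0,0,0,0,-0.01,0.07],
    [0,0,0,0,0,-0.05,0.07],
    [0,0,0,0,0,-0.09,0.085],
    [0,0,0,0,0,-0.12,0.085],
    [0,0,0,0,0,-0.12,0.085],
  ],
)

```text
clock: 22.65
eef_pos: [656.9, 57.4, 126.7]
tcp_rot: [3.136, -0.001, 1.47]
contact_force: [-0.1, 0.4, 0.8]
opening: 0.989
grasp_force: 0.0
```

```bash
python3 -c "
from h import *
topcircle(655,59,48)
print(sensors.sense()['eef_pos'],goto(466.5,49,125,1.47))"
```

```text
[273. 214.] 35 top centre [[653.6  57.4  48. ]]
[655.64297992  57.27224285 124.7415732 ] (array([ 0.003, -0.   , -0.   ]), array([-0.0273, -0.1873, -0.0008]))
```

Bearing placed at (653.6, 57.4) with its top at 48. Next is the pinion.

Call:
move_arm(
  motion=[
    [0,0,0,-0.007,-0.045,0,0.085],
    [0,0,0,-0.014,-0.095,0,0.085],
    [0,0,0,-0.021,-0.145,0,0.085],
    [0,0,0,-0.027,-0.187,0,0.085],
    [0,0,0,-0.027,-0.187,0,0.085],
    [0,0,0,-0.027,-0.187,0,0.085],
  ],
)

```text
clock: 23.45
eef_pos: [466.8, 49.2, 123.0]
tcp_rot: [3.141, -0.0, 1.47]
contact_force: [0.8, -0.1, 0.1]
opening: 0.995
grasp_force: 0.0
```

```bash
python3 -c "
from h import *
topcircle(466,49,68)
print(sensors.sense()['eef_pos'],goto(466.5,49,30,1.47))"
```

```text
[277. 223.] 25 top centre [[467.5  49.1  68. ]]
[467.19169294  49.2570546  123.08902623] (array([ 0.001, -0.   , -0.   ]), array([-0.0003, -0.0007,  0.0931]))
```

Call:
move_arm(
  motion=[
    [0,0,0,0,0,0.04,0.085],
    [0,0,0,0,0,0.08,0.085],
    [0,0,0,0,0,0.094,0.085],
    [0,0,0,0,0,0.097,0.085],
    [0,0,0,0,0,0.097,0.06],
    [0,0,0,0,0,0.097,0.025],
    [0,0,0,0,0,0.097,0.025],
    [0,0,0,0,0,0.097,0.025],
  ],
  grip_force=70,
)

```text
clock: 24.5
eef_pos: [467.0, 49.3, 27.5]
tcp_rot: [3.14, -0.0, 1.47]
contact_force: [-1.6, 0.1, 10.3]
opening: 0.391
grasp_force: 68.6
```

```bash
python3 -c "
from h import *
print(sensors.sense()['eef_pos'],goto(647,-22,116,1.47))"
```

```text
[466.95600685  49.26828733  27.45423545] (array([ 0.002, -0.   , -0.   ]), array([-0.0527,  0.1865, -0.0882]))
```

Call:
move_arm(
  motion=[
    [0,0,0,0,0,-0.01,0.025],
    [0,0,0,0,0,-0.04,0.025],
    [0,0,0,0,0,-0.08,0.025],
    [0,0,0,-0.005,0.018,-0.088,0.025],
    [0,0,0,-0.015,0.054,-0.088,0.025],
    [0,0,0,-0.027,0.097,-0.088,0.025],
    [0,0,0,-0.04,0.142,-0.088,0.025],
    [0,0,0,-0.0525,0.1865,-0.088,0.025],
  ],
)

```text
clock: 25.5
eef_pos: [646.9, -22.5, 114.3]
tcp_rot: [-3.141, 0.0, 1.47]
contact_force: [0.3, -0.3, -5.2]
opening: 0.392
grasp_force: 71.4
```

Call:
move_arm(
  motion=[
    [0,0,0,0,0,0,0.025],
    [0,0,0,0,0,0,0.025],
    [0,0,0,0,0,0,0.025],
  ],
)

```text
clock: 25.88
eef_pos: [645.0, -21.5, 114.1]
tcp_rot: [-3.14, 0.0, 1.47]
contact_force: [1.2, -0.5, -5.6]
opening: 0.393
grasp_force: 71.7
```

```bash
python3 -c "
from h import *
p,d=grab_frame('wrist'); cv2.imwrite('pics/w8.png',p[:,:,::-1])
print(sensors.sense()['eef_pos'],goto(647,-22,28,1.47))"
```

```text
[645.22999522 -21.41426063 114.226275  ] (array([-0.001, -0.   ,  0.   ]), array([-0.0004,  0.0019,  0.0862]))
```

View pics/w8.png

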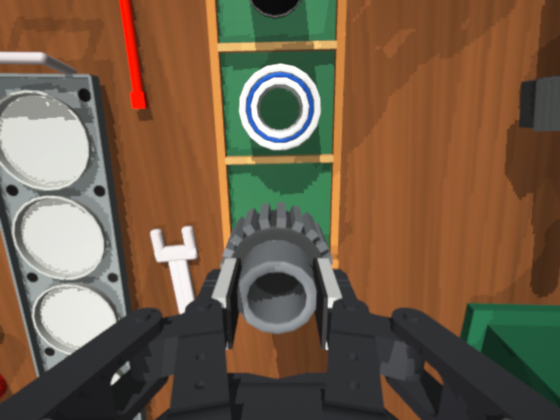

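The pinion is held upright, hub at (278,297). The bay 3/4 divider is at row 160, and the bearing is centred in bay 3.

```bash
python3 -c "
from h import *
s=sensors.sense()['eef_pos']
print(held(278,297,39,s[2]+40.5).round(1)); print(onplane('wrist',[[278,47],[280,160]],21).round(1)); print(onplane('wrist',[[227,190],[335,190]],12).round(1))"
```

```text
[[  0.8  -0.6  40.5]
 [-15.6   1.1  40.5]
 [ 17.3  -2.3  40.5]]
[[658.4  96.   21. ]
 [652.   16.9  21. ]]
[[606.1  -4.4  12. ]
 [694.6 -13.4  12. ]]
```

Call:
move_arm(
  motion=[
    [0,0,0,0,0.002,0.03,0.025],
    [0,0,0,0,0.002,0.06,0.025],
    [0,0,0,0,0.002,0.08,0.025],
    [0,0,0,0,0.002,0.085,0.025],
    [0,0,0,0,0.002,0.086,0.025],
    [0,0,0,0,0.002,0.0865,0.025],
    [0,0,0,0,0.002,0.087,0.025],
    [0,0,0,0,0.002,0.087,0.025],
  ],
)

```text
clock: 26.92
eef_pos: [648.6, -22.1, 27.7]
tcp_rot: [3.141, -0.0, 1.47]
contact_force: [-0.3, -0.8, -5.6]
opening: 0.393
grasp_force: 71.8
```

Call:
move_arm(
  motion=[
    [0,0,0,0,0,0.0005,0.025],
    [0,0,0,0,0,0.001,0.025],
    [0,0,0,0,0,0.001,0.025],
  ],
)

```text
clock: 27.3
eef_pos: [648.4, -22.1, 26.6]
tcp_rot: [3.141, 0.0, 1.47]
contact_force: [-1.1, -0.2, -0.0]
opening: 0.396
grasp_force: 72.4
```

Call:
move_arm(
  motion=[
    [0,0,0,0,0,0.0004,0.025],
    [0,0,0,0,0,0,0.042],
    [0,0,0,0,0,0,0.052],
    [0,0,0,0,0,0,0.054],
    [0,0,0,0,0,-0.02,0.054],
    [0,0,0,0,0,-0.06,0.054],
    [0,0,0,0,0,-0.11,0.07],
    [0,0,0,0,0,-0.15,0.085],
  ],
)

```text
clock: 28.3
eef_pos: [649.0, -22.0, 179.9]
tcp_rot: [3.139, -0.0, 1.47]
contact_force: [0.9, 0.3, 0.5]
opening: 0.987
grasp_force: 0.0
```

Call:
move_arm(
  motion=[
    [0,0,0,-0.03,-0.02,0,0.085],
    [0,0,0,-0.08,-0.06,0,0.085],
    [0,0,0,-0.13,-0.1,0,0.085],
    [0,0,0,-0.18,-0.14,0,0.085],
    [0,0,0,-0.23,-0.18,0,0.085],
    [0,0,0,-0.25,-0.2,0,0.085],
    [0,0,0,-0.25,-0.2,0,0.085],
  ],
)

```text
clock: 29.18
eef_pos: [422.8, -252.0, 177.6]
tcp_rot: [3.14, 0.001, 1.467]
contact_force: [1.1, -0.5, 0.2]
opening: 0.996
grasp_force: 0.0
```

```bash
python3 - <<'E'
from h import *
p,d=grab_frame("top"); P=cloud("top",d); q,_=grab_frame("side")
cv2.imwrite("pics/end.png",np.hstack([cv2.resize(p[70:170,90:290,::-1],(400,200)),cv2.resize(q[110:230,310:410,::-1],(167,200))]))
a=np.array([646.7,-21.5]);b=np.array([666.5,219]);u=(b-a)/np.linalg.norm(b-a);n=np.array([u[1],-u[0]])
for nm,h,(x,y) in(("bush",62,(666.5,219)),("sleeve",72,(660,139)),("bearing",48,(653.3,59)),("pinion",67,(646.7,-21.5))):
    m=((abs(P[...,2]-h)<6)&(abs(P[...,0]-x)<36)&(abs(P[...,1]-y)<36)).astype(np.uint8)
    c,r=cv2.minEnclosingCircle(max(cv2.findContours(m,0,2)[0],key=cv2.contourArea))
    w=onplane("top",c,h)[0][:2]; e=w-[x,y]; print(nm,w.round(1),"along",round(e@u,1),"across",round(e@n,1),"z",np.nanmedian(P[...,2][m>0]).round(1),"r",round(r*(999-h)/482,1))
print(sensors.sense()["eef_pos"],sensors.sense()["contact_force"])
E
```

```text
bush [664.5 218.2] along -0.9 across -2.0 z 62.0 r 20.8
sleeve [657.5 136.1] along -3.1 across -2.3 z 71.6 r 19.5
bearing [651.8  55.9] along -3.2 across -1.2 z 47.7 r 26.5
pinion [645.7 -23.2] along -1.8 across -0.9 z 66.8 r 17.4
[ 424.66244465 -250.88669228  177.33182559] [0.50260072 0.87323462 0.01127341]
```

View pics/end.png

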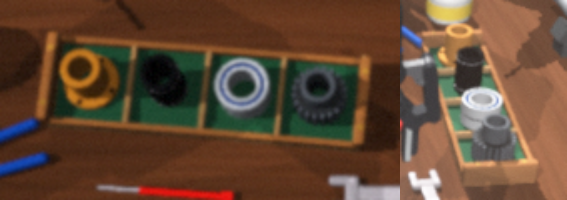

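The final views show all four parts upright in their bays: bush, sleeve, bearing, pinion from left to right. Each is within about 4 mm of its bay's centre, and the arm is clear.

```bash
python3 -c "
from rig import order
print(order.sign_off())"
```

```text
the job is handed in; nothing more can be done
None
```

The job is handed in: bush, sleeve, bearing and pinion stand upright in bays 1 to 4 from left to right, each within about 4 mm of its bay's centre by the top camera, after 29 s of the 102 s allowed.

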